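Lay the tall carton down on the lipped prep board

ROBOT

A 7-joint arm with a two-finger parallel gripper is mounted at the origin on a cart in front of the work surface, level with it; the furniture and walls round the work are solid. World frame = base frame: x ahead of the robot, y to its left, z up, the work surface at z = 0. Lengths are in m, angles in degrees, forces in N, time in s.
With the tool pointing down it reaches from about 0.425 to 0.875 m from the base axis. Payload 4.7 kg.
Tool frame: the origin (TCP) lies at the centre of the arm's flange, where the gripper is bolted on; the fingertips stand 182 mm ahead of it and the grasp point (between the pads) lies 164 mm ahead of it; z points along the fingers, y is the line along which they close (so a half turn about z gives the same grasp; the last joint's range is limited). The gripper opens to 87 mm and grips with 3 to 60 N. Pads are 19 mm wide; open, the fingers measure 117 mm over their backs; the gripper's body (75 mm by 190 mm) begins 51 mm behind the grasp point.
Start: joints at [-73.104, 18.392, -4.016, 83.108, 1.295, 78.541, -3.26], TCP at [0.18, 0.625, 0.405] pointing down, gripper open.
Joint ranges: [-163.93, 163.93], [-17.29, 119.83], [-79.2, 71.16], [3.27, 140.29], [-89.18, 269.18], [5.43, 117.66], [-154.24, 154.24]. Speed limits (degrees/s): [147.25, 147.25, 180, 180, 180, 180, 180].

INTERFACE

Orientations are given as [roll, pitch, yaw] about the fixed x, y, z axes, in that order (R = Rz(yaw) Ry(pitch) Rx(roll)).
In Python, from cell import env gives the robot as it stands. The module is installed in compiled form; this text tells all that it offers.
- The arm moves only by the tool step_arm, never from a script. Its argument "steps" is one flat list of numbers, 5 for each row, row after row: the opening, from 0 (shut) to 1 (fully open), then the shift along the tool's x, y, z in mm, then the turn about the tool's z in degrees. In form: [grip, dx, dy, dz, roll, grip, dx, dy, dz, roll, ...]. A call has 1 to 12 rows; each row shifts and turns the commanded pose from where the row before left it, along the tool's axes as they then stand; what a row does not reach is not made up. A row lasts 1/8 s, in which the tool goes at most 62.5 mm and 10.7 degrees, less where a joint would pass 70% of its speed; a pose out of reach is approached as far as the arm can. A call with a gripper value outside its range is refused whole. The fingers move at their own pace and stop on an object; "grip_force" is the grip in N (left out, the last holds). Time passes only in rows, so rows that do not move let the fingers close. It gives the time, the measured TCP pose, the force, the opening and the grip force at its end, in the units of the state.
- env.get_obs(): the state, without advancing time (a new reading comes with each control period).
- env.read_camera(name): name is "scene" or "top" or "wrist"; returns a dict with "image" (480x640x3 uint8, red, green, blue), "camera_matrix" (3x3 intrinsics, pixels), "R" (3x3) and "t" (3): a world point X has camera coordinates R X + t. Camera axes: x right, y down, z forward; pixel columns grow to the right and rows downward; lengths in m; the calibration is good to about 2 mm. The wrist camera is an equidistant fisheye: a pixel r from the principal point sees the ray r / f radians off the axis. A picture is of the moment at which its call begins. There is no depth.
- env.sign_off(): hands the job in; it is judged then, once.
The state is a dict: "time_s": time; "qpos": joint angles; "joint_velocities": joint speeds; "effort": joint torques, N m; "tool_pos": TCP position; "tool_rot": TCP orientation; "force": force on the tool from outside, world axes, zero at the start; "wrist_torque": the same for the moment, N m; "grip_width": finger opening in m; "grasp_force": force on a finger pad.
Only numpy, scipy, OpenCV 4.12 (cv2) and the standard library are available. Lean on these libraries where they do the work, as an engineer would, in place of code of your own. Each camera call takes 0.05 s, during which the arm holds its last target. There are 200 camera calls.

TASK

The tall cardboard carton stands at the open end of the prep board. With the fingertips, push it high up so that it topples onto the board, paper label up and inside the dark inlaid frame; then, as it lies, push it gently along the board until its top end is snug and square against the raised lip, and leave it. Do not pick it up or lift it, and leave the small carton, the spice jar and the salt shaker beside the board as they stand.

Things in the scene. Friction and masses are not known exactly. Their poses are not given: they have to be found in the camera images.
- board: Fixed light-wood board, 270 (x) by 180 (y) by 16 mm; origin: centre of its underside. +x points to the raised lip across that end: inner face at x = +115 mm, 20 mm wide, top 31.5 mm above the worktop. A flush dark inlaid line frames the other three sides of the landing zone: inside it y is -70 to +70 mm, x from -122 mm to the lip. Its place and angle vary widely.
- carton: Tall closed carton, 46 (x) by 84 (y) by 150 mm tall (z), about 0.25 kg; origin: centre of its underside. Stands on the board 82 to 100 mm behind the board's centre, +x within 0.1 rad of the board's +x. White paper label on its -x face, away from the lip. Toppled to the lip it lies 46 mm high, label up, some 25 to 55 mm short of it. Tips at about 0.5 N; falls alone past 17 degrees.
- carton_top (a point): Centre of the top end of the tall carton, 150 mm along its z axis from its origin; this end finally meets the lip.
- small_carton: Small cardboard carton with a paper label, 38 by 66 by 95 mm tall, loose, standing on the worktop beside the board. Origin: centre of its underside. Leave alone.
- spice_jar: Glass spice jar with a black cap, 41 mm across, 105 mm tall, loose, standing on the worktop beside the board. Origin: centre of its underside. Leave alone.
- shaker: Glass salt shaker with a grey cap, 44 mm across, 90 mm tall, loose, standing on the worktop beside the board. Origin: centre of its underside. Leave alone.
Not all that is in view belongs to the job. What is shaped like the carton but pink or purple is not meant.

How it is judged (in metres and radians):
On the way, in this order (a step that is already met when the one before it is completed fails the run):
1. the tall carton has toppled and lies on the board, label up, inside the frame (angle between carton's own x axis and vertical above 3 rad and height (world z) of carton between 0.033 and 0.046 m and x of carton in the frame of board above -0.122 m and y of carton in the frame of board between -0.028 and 0.028 m and y of carton_top in the frame of board between -0.028 and 0.028 m and linear speed of carton below 0.03 m/s), for 0.2 s.
2. the lying carton has been pushed up against the lip (angle between carton's own x axis and vertical above 3 rad and x of carton_top in the frame of board above 0.108 m), for 0.1 s.
At the end, for the whole second after the job is handed in: The tall carton lies still and flat on the board, label up, the middle of its top end within 7 mm of the lip, askew by less than 0.08 rad, the middles of both ends within 28 mm of the board's centre line; the small carton, spice jar and shaker stand upright (all of step 2 and height (world z) of carton between 0.033 and 0.046 m and x of carton in the frame of board above -0.122 m and y of carton in the frame of board between -0.028 and 0.028 m and y of carton_top in the frame of board between -0.028 and 0.028 m and linear speed of carton below 0.03 m/s and angle between the z axis of carton and the x axis of board, either way round below 0.08 rad and angle between each of small_carton, spice_jar, shaker's own z axis and vertical below 0.1 rad); the robot touches nothing.
It fails at once if the tall carton is lifted or carried (height (world z) of carton above 0.061 m or height (world z) of carton_top above 0.181 m).
It fails at once if the tall carton is pressed hard (over 40 N) (contact force between the fingers and carton above 40 N).
It fails at once if the small carton is shifted by more than 15 mm or tipped (distance of small_carton from where it was at the start of the episode above 0.015 m or angle between small_carton's own z axis and vertical above 0.3 rad).
It fails at once if the spice jar is shifted by more than 15 mm or tipped (distance of spice_jar from where it was at the start of the episode above 0.015 m or angle between spice_jar's own z axis and vertical above 0.3 rad).
It fails at once if the salt shaker is shifted by more than 15 mm or tipped (distance of shaker from where it was at the start of the episode above 0.015 m or angle between shaker's own z axis and vertical above 0.3 rad).
It also fails if it takes over 42 s, if anything falls off the work surface, if the arm or the gripper's body presses on something with over 40 N, if the wrist force passes 120 N, or if a joint passes its speed limit or range.

## Working session

There is one attempt and no reset: what is moved stays moved. The work goes in short steps, Python scripts to look and compute and a tool call to move; the robot and the scene stay as the last step left them, time stands still between calls to the robot, and variables do not carry over. Pictures are saved under pics/ and viewed, at most 10 in all, crops included, and the job is handed in when it is done.

Besides the shell and the picture viewer there is one more tool, called after "Request:" as name(argument=value, ...) on one line, values as JSON. step_arm: Moves the arm, as the interface text tells. Its arguments: {"type":"object","properties":{"steps":{"type":"array","items":{"type":"number"}},"grip_force":{"type":"number"}},"required":["steps"]}

```bash
mkdir -p pics; python3 - <<'E'
from cell import env
import cv2,json,numpy as np
cal={}
for n in("scene","top"):
    c=env.read_camera(n); cv2.imwrite(f"pics/{n}0.png",c["image"][:,:,::-1])
    cal[n]={k:np.array(c[k]).tolist() for k in("camera_matrix","R","t")}
json.dump(cal,open("cal.json","w")); print(cal)
o=env.get_obs();print(o["time_s"],o["tool_pos"],o["tool_rot"],o["qpos"])
E
```

```text
{'scene': {'camera_matrix': [[615.2165165214329, 0.0, 312.7414079785783], [0.0, 615.2165165214329, 238.04923484133616], [0.0, 0.0, 1.0]], 'R': [[-0.8852255609498785, -0.46483067462326866, -0.017554206625483754], [-0.3225684459677435, 0.640616044508772, -0.6968218432166793], [0.3351496738875457, -0.6111820738922341, -0.7170294057051352]], 't': [0.5865238910521574, 0.13153244157900462, 1.2225053792035783]}, 'top': {'camera_matrix': [[529.5260769819947, 0.0, 323.8443965802255], [0.0, 529.5260769819947, 237.39218796058353], [0.0, 0.0, 1.0]], 'R': [[-0.183677049830242, -0.9829756970383536, 0.004639008258377751], [-0.8468292875024883, 0.1558370836700289, -0.5085223310546434], [0.49914216330989974, -0.09733232959907466, -0.8610363049379106]], 't': [0.31953686995318903, 0.5054482817817326, 0.7250094980548117]}}
0.1 [0.18008468 0.62434776 0.40374598] [-1.79897894e+02  7.72941806e-03  1.63917846e+02] [-73.10582324  18.43488044  -4.01588963  83.17064205   1.29722884
  78.54194688  -3.25842346]
```

View pics/scene0.png

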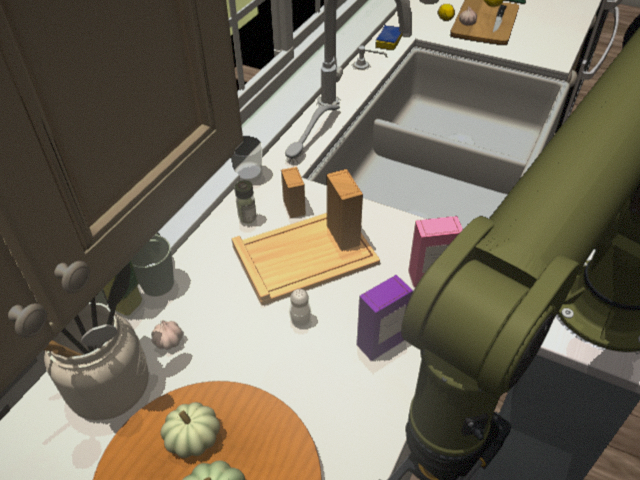

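View pics/top0.png

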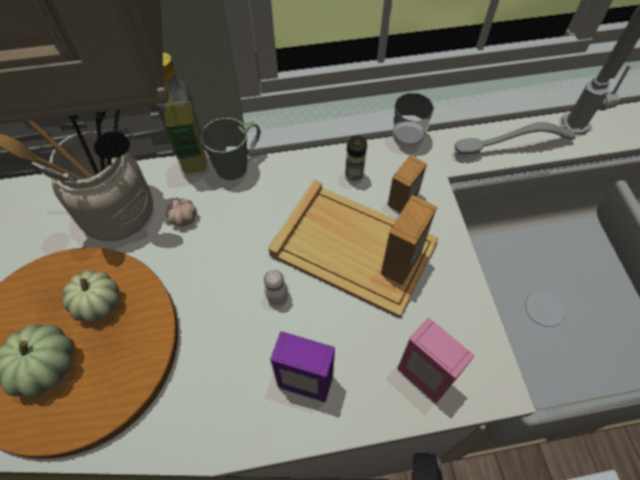

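The tall brown carton is at scene (345,210) and top (407,242). It could be confused with the pink carton at top (435,360), the purple one at top (303,367), or the small brown carton at top (405,185). The tall brown one standing on the board matches the description. The lip is the board's left end in the top view. I'll check this in close crops.

```bash
python3 - <<'E'
import cv2
a=cv2.imread("pics/top0.png")[120:320,250:450]; b=cv2.imread("pics/scene0.png")[155:335,220:400]
cv2.imwrite("pics/c1.png",cv2.resize(a,(600,600),interpolation=cv2.INTER_CUBIC))
cv2.imwrite("pics/c2.png",cv2.resize(b,(594,594),interpolation=cv2.INTER_CUBIC))
E
```

```text
(no output)
```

View pics/c1.png

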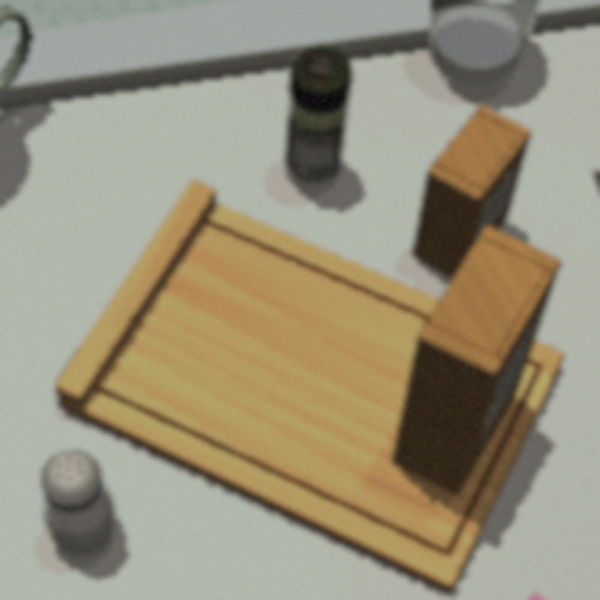

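View pics/c2.png

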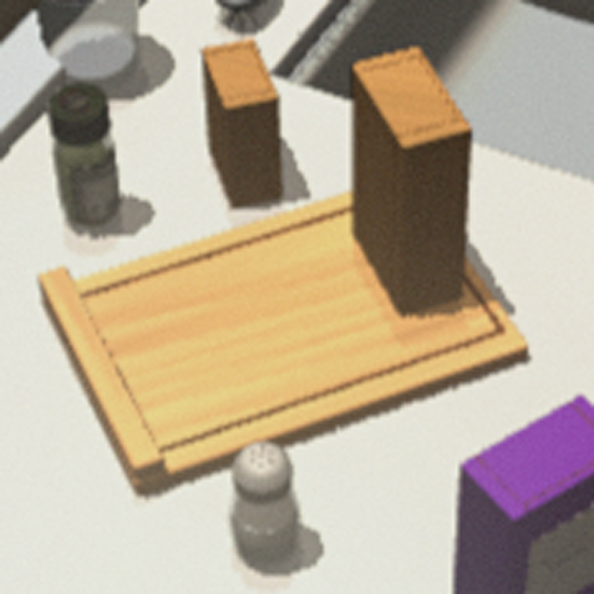

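The crops confirm the choice: a brown carton on the board, with its label facing the open end (right in the top view). The shaker is near the lip's near end, and the jar and small carton are on the far side. I'll fit poses from the corner pixels.

```bash
cat > h.py <<'E'
import json,numpy as np
from scipy.optimize import least_squares
cal={n:{k:np.array(v) for k,v in d.items()} for n,d in json.load(open("cal.json")).items()}
def proj(n,X):
    c=cal[n];p=c["camera_matrix"]@(c["R"]@np.array(X)+c["t"]);return p[:2]/p[2]
def unproj(n,uv,z):
    c=cal[n];d=c["R"].T@np.linalg.solve(c["camera_matrix"],[*uv,1]);o=-c["R"].T@c["t"];return o+d*(z-o[2])/d[2]
def T(u,v):return("top",np.array([250+(u+.5)/3-.5,120+(v+.5)/3-.5]))
def S(u,v):return("scene",np.array([220+(u+.5)/3.3-.5,155+(v+.5)/3.3-.5]))
def W(p,l):
    c,s=np.cos(p[2]),np.sin(p[2]);return[p[0]+c*l[0]-s*l[1],p[1]+s*l[0]+c*l[1],l[2]]
def fit(obs,p0):
    f=lambda p:np.concatenate([proj(n,W(p,l))-uv for(n,uv),l in obs])
    r=least_squares(f,p0,loss="soft_l1");return r.x,f(r.x).reshape(-1,2)
E
python3 - <<'E'
from h import *
np.set_printoptions(precision=3,suppress=True)
a=unproj(*T(130,285),.0315);b=unproj(*T(508,465),.016)
yaw=np.arctan2(*(a-b)[1::-1]);m=(a+b)/2
# local y: +left of +x
B=[(T(214,196),0),(T(80,400),1),(T(198,183),2),(T(60,387),3),(T(562,355),4),(T(453,582),5),(S(527,347),5),(S(138,475),3),(S(40,280),2),(S(163,460),1)]
for sgn in(1,-1):
    y=.09*sgn
    L=[(.115,-y,.0315),(.115,y,.0315),(.135,-y,.0315),(.135,y,.0315),(-.135,-y,.016),(-.135,y,.016)]
    pb,r=fit([(o,L[i])for o,i in B],[m[0],m[1],yaw])
    print(sgn,pb,np.degrees(pb[2]),abs(r).max());
    if abs(r).max()<6: print(r); best=(sgn,pb)
s,pb=best
x,y=.023,.042*s
K=[(x,y,.166),(x,-y,.166),(-x,-y,.166),(-x,y,.166),(x,y,.016),(-x,y,.016),(x,-y,.016)]
obs=[(T(490,230),1),(T(560,265),2),(T(495,370),3),(T(422,333),0),(T(397,458),4),(T(457,492),5),
(S(353,65),1),(S(418,47),2),(S(470,128),3),(S(404,147),0),(S(354,238),6),(S(402,310),4),(S(460,295),5)]
pc,r=fit([(o,K[i])for o,i in obs],W(pb,(-.09,0,0))[:2]+[pb[2]])
print("carton",pc,np.degrees(pc[2]));print(r)
c,sn=np.cos(pb[2]),np.sin(pb[2]);d=pc[:2]-pb[:2]
print("in board",c*d[0]+sn*d[1],-sn*d[0]+c*d[1],pc[2]-pb[2])
for nm,o,z in(("jar",T(321,68),.105),("small",T(480,153),.095),("shak",T(72,470),.088),("jarS",S(80,100),.105),("smallS",S(240,75),.095),("shakS",S(263,460),.088)):
    X=unproj(*o,z)[:2]-pb[:2];print(nm,X+pb[:2],"board:",c*X[0]+sn*X[1],-sn*X[0]+c*X[1])
np.save("pb.npy",pb);np.save("pc.npy",pc)
E
```

```text
1 [0.598 0.157 0.906] 51.89716020946193 3.317344999593331
[[ 0.519 -1.822]
 [-0.547  0.763]
 [-3.055 -1.272]
 [-3.317  0.659]
 [ 1.303 -0.341]
 [ 0.014  2.796]
 [ 1.734 -0.365]
 [-0.924 -1.261]
 [-0.921 -1.569]
 [ 0.969 -0.071]]
-1 [0.57 0.16 1.9 ] 108.87524305388176 149.4283946261924
carton [0.547 0.077 0.835] 47.86172806596817
[[-0.179 -2.465]
 [ 1.872 -1.925]
 [ 0.352  1.251]
 [-1.475  0.291]
 [-2.227  1.354]
 [ 0.271  2.054]
 [-0.597 -1.403]
 [ 0.465 -1.161]
 [ 0.879 -0.506]
 [-0.69  -0.592]
 [-0.76  -1.774]
 [-1.196  2.158]
 [ 1.056  1.079]]
in board -0.09413840613556043 -0.009209570950801112 -0.07043157764477836
jar [0.769 0.118] board: 0.07528260540048813 -0.1580797785009789
small [0.693 0.034] board: -0.038582650196810696 -0.15029615102416216
shak [0.525 0.312] board: 0.07729078926969969 0.15364720828860692
jarS [0.768 0.116] board: 0.0728870034920269 -0.15884168095124215
smallS [0.692 0.037] board: -0.036281444172733004 -0.14817195960913687
shakS [0.523 0.316] board: 0.07891700720266245 0.15746740291616634
```

Request:
step_arm(steps=[0.5,-40,-40.5,0,0,0.5,-40,-40.5,0,0,0.5,-40,-40.5,0,0,0.5,-40,-40.5,0,0,0.5,-40,-40.5,0,0,0.5,-40,-40.5,0,0,0.5,-40,-40.5,0,0,0.5,-40,-40.5,0,0,0.5,-40,-40.5,0,0,0.5,-40,-40.5,0,0,0.5,-40,-40.5,0,0,0.5,-40,-40.5,0,0])

```text
time_s: 1.6
tool_pos: [0.507, 0.0229, 0.4046]
tool_rot: [180.0, 0.0, 163.9]
force: [-0.1, 0.7, -0.4]
grip_width: 0.0433
grasp_force: 0.0
```

Request:
step_arm(steps=[0.5,0,0,0,10.2,0.5,0,0,0,10.2,0.5,0,0,0,10.2,0.5,0,0,0,10.2,0.5,0,0,0,10.2,0.5,0,0,0,10.2,0.5,0,0,0,10.2,0.5,0,0,0,10.2,0.5,0,0,0,10.2,0.5,0,0,0,10.2,0.5,0,0,0,10,0.5,0,0,0,0])

```text
time_s: 3.1
tool_pos: [0.5065, 0.0246, 0.4044]
tool_rot: [-180.0, 0.0, 52.0]
force: [-0.4, -1.3, 0.4]
grip_width: 0.0439
grasp_force: 0.0
```

```bash
python3 - <<'E'
from cell import env
import cv2,numpy as np
c=env.read_camera("wrist");cv2.imwrite("pics/w1.png",c["image"][:,:,::-1]);print(c["camera_matrix"],c["R"],c["t"])
np.savez("w1.npz",**c)
E
```

```text
[[371.64829954   0.         319.09939595]
 [  0.         371.64829954 242.25078631]
 [  0.           0.           1.        ]] [[ 0.78771863 -0.61603406 -0.00118011]
 [-0.58828084 -0.75279654  0.29533546]
 [-0.18282508 -0.23194701 -0.95539289]] [-0.38226695  0.27933083  0.48986352]
```

View pics/w1.png

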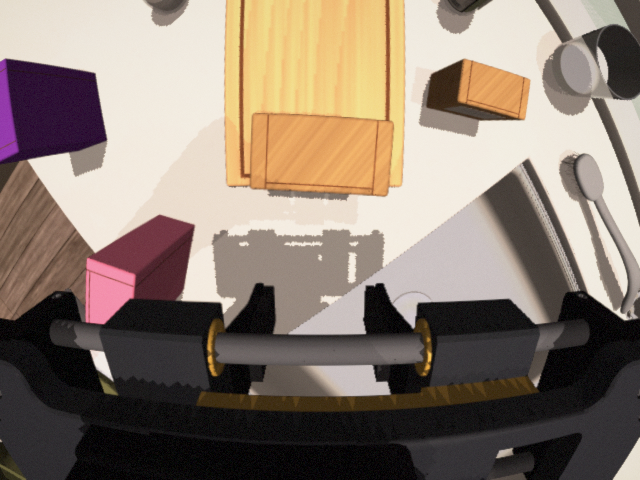

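The wrist view shows the carton top with corners (252,189), (388,195), (393,122), (253,113). The board's open-end corners are (227,186) and (404,187), and the fingers are behind it.

```bash
python3 - <<'E'
from h import *
c=np.load("w1.npz");K,R,t=c["camera_matrix"],c["R"],c["t"]
def un(u,v,z):
    d=np.array([u-K[0,2],v-K[1,2]])/K[0,0];r=np.linalg.norm(d)
    ray=R.T@np.append(d/r*np.sin(r),np.cos(r));o=-R.T@t;return (o+ray*(z-o[2])/ray[2])[:2]
pb=np.load("pb.npy");M=np.array([[np.cos(pb[2]),np.sin(pb[2])],[-np.sin(pb[2]),np.cos(pb[2])]])
b=lambda X:M@(X-pb[:2])*1000
np.set_printoptions(precision=1,suppress=True)
for u,v in((227,186),(404,187),(228,40),(403,40)):print("board",b(un(u,v,.016)))
q=[b(un(u,v,.166))for u,v in((252,189),(388,195),(393,122),(253,113))];print(q,np.mean(q,0))
for i in range(4):print(q[i]-q[i-1])
print("tcp",b(np.array([.5065,.0246])))
E
```

```text
board [-134.5   86.3]
board [-135.5  -94.2]
board [15.7 82.9]
board [ 15.2 -90.6]
[array([-114.7,   32.4]), array([-118.2,  -49.5]), array([-74.2, -51.2]), array([-69.1,  30.8])] [-94.   -9.4]
[-45.5   1.7]
[ -3.5 -81.9]
[44.  -1.7]
[ 5.1 82. ]
tcp [-160.5   -9.3]
```

Request:
step_arm(steps=[0.5,0,0,40,0,0.5,0,0,40,0,0.5,12,0,0,0,0.5,10,0,0,0,0.5,5,0,0,0,0.5,5,0,0,0,0.5,5,0,0,0,0.5,5,0,0,0,0.5,5,0,0,0])

```text
time_s: 4.28
tool_pos: [0.5359, 0.0617, 0.3248]
tool_rot: [180.0, -0.0, 51.9]
force: [-0.3, 0.2, 0.6]
grip_width: 0.0435
grasp_force: 0.2
```

```bash
python3 - <<'E'
from cell import env
import cv2
c=env.read_camera("top");cv2.imwrite("pics/t2.png",cv2.resize(c["image"][120:320,250:450,::-1],(600,600),interpolation=cv2.INTER_CUBIC))
E
```

```text
(no output)
```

View pics/t2.png

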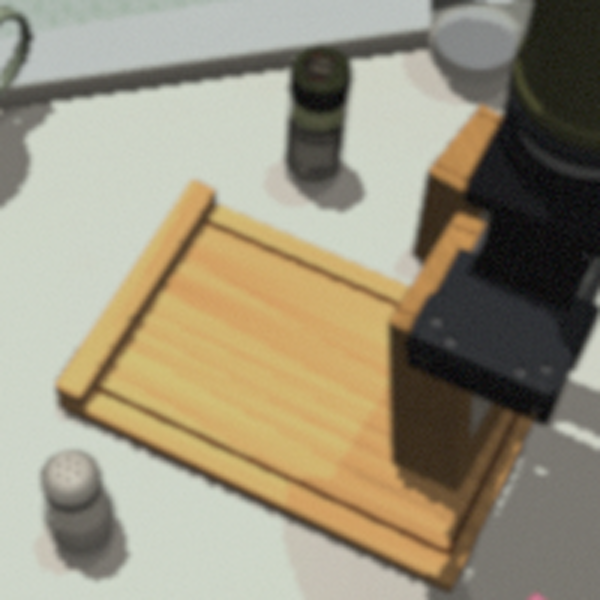

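The carton is tilting as expected: its top edge has moved left to about crop (390,320) and its base hasn't moved. I'll keep pushing.

Request:
step_arm(steps=[0.5,5,0,0,0,0.5,5,0,0,0,0.5,5,0,0,0,0.5,5,0,0,0,0.5,5,0,0,0,0.5,5,0,0,0,0.5,0,0,0,0,0.5,0,0,0,0,0.5,0,0,0,0,0.5,0,0,0,0,0.5,0,0,0,0])

```text
time_s: 5.7
tool_pos: [0.5541, 0.0851, 0.3248]
tool_rot: [-180.0, -0.0, 51.9]
force: [-0.8, -0.4, 0.2]
grip_width: 0.0434
grasp_force: 0.0
```

```bash
python3 - <<'E'
from cell import env
import cv2,numpy as np
c=env.read_camera("wrist");cv2.imwrite("pics/w2.png",c["image"][:,:,::-1]);np.savez("w2.npz",**c)
E
```

```text
(no output)
```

View pics/w2.png

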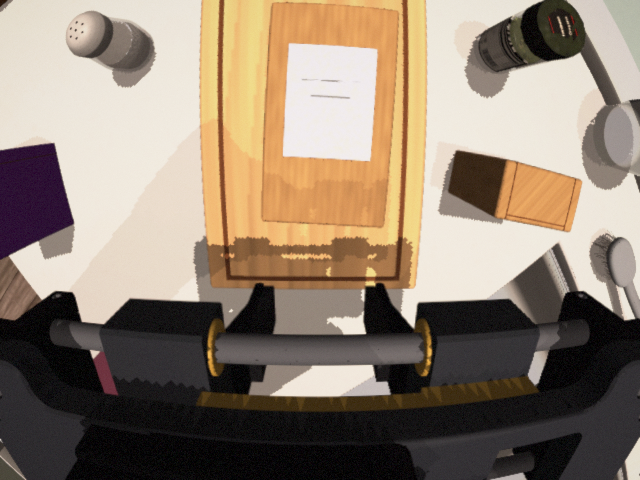

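The carton lies label up inside the frame. Its top face has corners (262,222), (385,227), (398,11) and (271,3). Next I'll measure it.

```bash
python3 - <<'E'
from h import *
c=np.load("w2.npz");K,R,t=c["camera_matrix"],c["R"],c["t"]
def un(u,v,z):
    d=np.array([u-K[0,2],v-K[1,2]])/K[0,0];r=np.linalg.norm(d)
    ray=R.T@np.append(d/r*np.sin(r),np.cos(r));o=-R.T@t;return (o+ray*(z-o[2])/ray[2])[:2]
pb=np.load("pb.npy");M=np.array([[np.cos(pb[2]),np.sin(pb[2])],[-np.sin(pb[2]),np.cos(pb[2])]])
b=lambda X:M@(X-pb[:2])*1000
np.set_printoptions(precision=1,suppress=True)
for u,v in((210,288),(416,289),(205,150),(422,150),(203,30),(427,30)):print("board",b(un(u,v,.016)))
q=[b(un(u,v,.062))for u,v in((262,222),(385,227),(398,11),(271,3))];print(q)
print("bottom mid",(q[0]+q[1])/2,"top mid",(q[2]+q[3])/2)
print("tcp",b(np.array([.5541,.0851])))
E
```

```text
board [-134.6   87.7]
board [-135.4  -92.7]
board [-15.7  82.7]
board [-16.3 -89.6]
board [83.1 83.6]
board [ 82.2 -93.2]
[array([-64. ,  30.7]), array([-67.5, -53.3]), array([ 80.5, -60.1]), array([85. , 23.1])]
bottom mid [-65.8 -11.3] top mid [ 82.8 -18.5]
tcp [-83.5  -9.5]
```

Request:
step_arm(steps=[0.6,-15,0,0,0,0.6,0,0,36,0,0.6,0,0,36,0,0.6,0,0,36,0,0.6,0,0,0,0,0.6,8,0,0,0,0.6,6,0,0,0,0.6,4,0,0,0,0.6,4,0,0,0,0.6,4,0,0,0,0.6,4,0,0,0,0.6,4,0,0,0])

```text
time_s: 7.25
tool_pos: [0.5661, 0.0999, 0.2168]
tool_rot: [180.0, 0.0, 51.9]
force: [-1.4, -3.1, 1.9]
grip_width: 0.0523
grasp_force: 1.6
```

Request:
step_arm(steps=[0.6,3,0,0,0,0.6,3,0,0,0,0.6,3,0,0,0])

```text
time_s: 7.62
tool_pos: [0.5714, 0.1074, 0.2167]
tool_rot: [-180.0, 0.0, 51.9]
force: [-2.4, -3.4, 2.6]
grip_width: 0.0523
grasp_force: 1.8
```

Request:
step_arm(steps=[0.6,2,0,0,0,0.6,2,0,0,0,0.6,2,0,0,0])

```text
time_s: 8.0
tool_pos: [0.5751, 0.1122, 0.2167]
tool_rot: [-180.0, -0.0, 51.9]
force: [-1.3, -2.1, 1.8]
grip_width: 0.052
grasp_force: 1.5
```

Request:
step_arm(steps=[0.6,2,0,0,0,0.6,1,0,0,0])

```text
time_s: 8.25
tool_pos: [0.5771, 0.1147, 0.2167]
tool_rot: [-180.0, -0.0, 51.9]
force: [-1.4, -2.1, 0.8]
grip_width: 0.0523
grasp_force: 1.3
```

Pushing force is about 2.5 N, so it's still only sliding friction. I'll go on in small steps until the force rises.

Request:
step_arm(steps=[0.6,1,0,0,0,0.6,1,0,0,0])

```text
time_s: 8.5
tool_pos: [0.5779, 0.1155, 0.2166]
tool_rot: [-180.0, 0.1, 51.9]
force: [-3.5, -5.1, 3.7]
grip_width: 0.0521
grasp_force: 2.9
```

Request:
step_arm(steps=[0.6,1,0,0,0,0.6,1,0,0,0])

```text
time_s: 8.75
tool_pos: [0.5784, 0.1158, 0.2166]
tool_rot: [-179.9, 0.3, 51.9]
force: [-8.2, -7.6, 7.4]
grip_width: 0.0518
grasp_force: 5.1
```

```bash
python3 - <<'E'
from cell import env
import cv2,numpy as np
c=env.read_camera("top");cv2.imwrite("pics/t3.png",cv2.resize(c["image"][120:320,250:450,::-1],(600,600),interpolation=cv2.INTER_CUBIC))
E
```

```text
(no output)
```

View pics/t3.png

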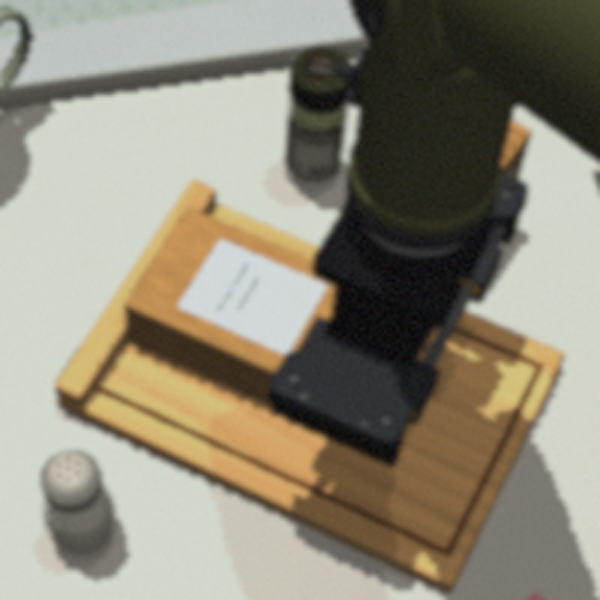

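The force rose to about 13 N, so the top end is against the lip. Crop edge (128,307) to (190,205) lies along it. I'll back off straight, raise the tool and check with the wrist view.

Request:
step_arm(steps=[0.6,-6,0,0,0,0.6,-15,0,0,0,0.6,-15,0,0,0,0.6,0,0,-50,0,0.6,0,0,-58,0,0.6,0,0,-50,0,0.6,20,0,0,0,0.6,20,0,0,0,0.6,0,0,0,0,0.6,0,0,0,0])

```text
time_s: 10.05
tool_pos: [0.5816, 0.1203, 0.373]
tool_rot: [-179.9, 0.2, 51.9]
force: [-0.2, -1.2, -0.0]
grip_width: 0.0523
grasp_force: 0.0
```

```bash
python3 - <<'E'
from cell import env
import cv2,numpy as np
c=env.read_camera("wrist");cv2.imwrite("pics/w3.png",cv2.resize(c["image"][0:300,120:520,::-1],(800,600),interpolation=cv2.INTER_CUBIC));np.savez("w3.npz",**c)
E
```

```text
(no output)
```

View pics/w3.png

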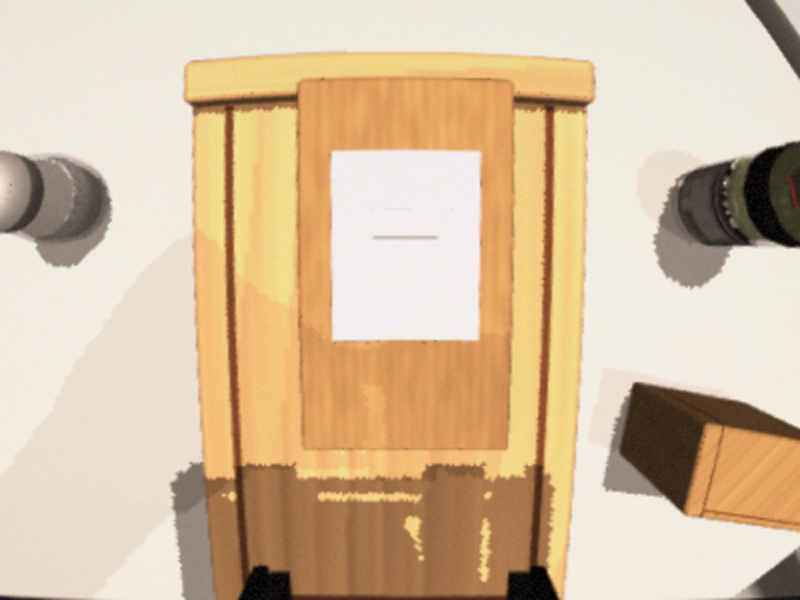

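The carton is square against the lip, with top-face crop corners (299,81), (513,81), (508,448) and (302,448). I'll check the numbers before handing in.

```bash
python3 - <<'E'
from h import *
c=np.load("w3.npz");K,R,t=c["camera_matrix"],c["R"],c["t"]
def un(u,v,z):
    u=120+u/2;v=v/2
    d=np.array([u-K[0,2],v-K[1,2]])/K[0,0];r=np.linalg.norm(d)
    ray=R.T@np.append(d/r*np.sin(r),np.cos(r));o=-R.T@t;return (o+ray*(z-o[2])/ray[2])[:2]
pb=np.load("pb.npy");M=np.array([[np.cos(pb[2]),np.sin(pb[2])],[-np.sin(pb[2]),np.cos(pb[2])]])
b=lambda X:M@(X-pb[:2])*1000
for n,u,v,z in(("lipinner",188,100,.0315),("lipinner",594,101,.0315),("lipout",188,63,.0315),("side",194,130,.016),("side",587,130,.016),("side",203,450,.016),("side",575,450,.016),("c",299,81,.062),("c",513,81,.062),("c",508,448,.062),("c",302,448,.062)):print(n,b(un(u,v,z)).round(1))
E
```

```text
lipinner [116.   83.8]
lipinner [114.7 -92.5]
lipout [133.5  84.1]
side [104.8  85.2]
side [104.  -93.1]
side [-46.8  86.2]
side [-46.9 -92. ]
c [113.5  30.6]
c [113.8 -52.2]
c [-34.2 -52.4]
c [-34.2  31.5]
```

The top end measures within about 2 mm of the lip, the carton is square, and it sits about 7 mm off the centre line. I'm handing it in.

```bash
python3 -c "
from cell import env
print(env.sign_off())"
```

```text
the job is handed in; nothing more can be done
None
```

I toppled the carton label-up inside the frame and pushed it snug and square against the lip (gap about 2 mm, about 7 mm off the centre line). The small carton, jar and shaker were left untouched. The job is handed in, but `sign_off` returned no verdict.

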